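Fit the operating shaft into a panel switch

ROBOT

A 6-joint arm with a two-finger parallel gripper is mounted at the origin on the work surface. World frame = base frame: x ahead of the robot, y to its left, z up, the work surface at z = 0. Lengths are in m, angles in rad, forces in N, time in s.
With the tool pointing down it reaches from about 0.35 to 0.8 m from the base axis. Payload 7.3 kg.
Tool frame: the origin (TCP) lies on the centre line of the jaws, within the pads' length; the fingertips stand ahead of it and the grasp point (between the pads) lies 8 mm behind it (manip.tips_ahead is the z of the fingertips in the tool frame, in m); z points along the fingers, y is the line along which they close (so a half turn about z gives the same grasp; the last joint's range is limited). The gripper opens to 85 mm and grips with 20 to 120 N. Pads are 22 mm wide; open, the fingers measure 114 mm over their backs; the gripper's body (76 mm by 85 mm) begins 54 mm behind the grasp point. The pads swing forward as they close: fully open they stand 13 mm farther back than shut.
Start: joints at [-1.43, 0.342, 1.524, -0, 1.275, -0.146], TCP at [0.149, -0.504, 0.242] pointing down, gripper open.
Joint ranges: [-2.53, 2.53], [-0.77, 2.02], [0.04, 2.7], [-1, 4.14], [0.28, 2.66], [-3.11, 3.11]. Speed limits (rad/s): [2.57, 2.57, 3.14, 3.14, 3.14, 3.14].

INTERFACE

Orientations are given as a rotation vector (axis times angle).
In Python, from bench import manip gives the robot as it stands.
- The arm moves only by the tool send_rows, never from a script. Its arguments are lists of equal length, an entry for each row: "slide": the shift along the tool's x, y, z in units of 30 mm (1.0 is 30 mm), a list of three; "rot": the turn, a rotation vector about the tool's x, y, z in units of 5 degrees (1.0 is 5 degrees), a list of three; "hand": the opening, from 0 (shut) to 1 (fully open). A call has 1 to 5 rows; each row is the pose to reach, as a shift and turn from the pose commanded when the call began, along the tool's axes at that moment; what a row does not reach only later rows make up. A row lasts 1/10 s, in which the tool goes at most 50 mm and 8.59 degrees, less where a joint would pass 70% of its speed; a pose out of reach is approached as far as the arm can. A call with a gripper value outside its range is refused whole. The fingers move at their own pace and stop on an object; "newtons" is the grip in N (left out, the last holds). Time passes only in rows, so rows that repeat a pose let the fingers close. It gives the time, the measured TCP pose, the force, the opening and the grip force at its end, in the units of the state.
- manip.sense(): the state, without advancing time (a new reading comes with each control period).
- manip.grab_frame(name): name is "side" or "top" or "wrist"; returns a dict with "pixels" (384x512x3 uint8, blue, green, red), "camera_matrix" (3x3 intrinsics, pixels), "distortion" ([k1, k2, p1, p2, k3] as OpenCV has them; the pictures are not rectified), "world_to_cam" (4x4, takes a point from world to camera coordinates). Camera axes: x right, y down, z forward; pixel columns grow to the right and rows downward; lengths in m; the calibration is good to about 2 mm. A picture is of the moment at which its call begins. There is no depth.
- manip.job_done(): hands the job in; it is judged then, once.
The state is a dict: "t": time; "q": joint angles; "joint_velocities": joint speeds; "tau": joint torques, N m; "position": TCP position; "eef_rot": TCP orientation; "contact_force": force on the tool from outside, world axes, zero at the start; "torque": the same for the moment, N m; "grip_width": opening from 0.0 (shut) to 1.0 (fully open); "finger_force": force on a finger pad.
Only numpy, scipy, OpenCV 4.12 (cv2) and the standard library are available. Lean on these libraries where they do the work, as an engineer would, in place of code of your own. Each camera call takes 0.05 s, during which the arm holds its last target. There are 200 camera calls.

TASK

Take the long steel shaft out of the wooden stand and push it down into the tall round socket on the switch in the open enclosure. Keep hold of it until it is at the bottom of the socket, then let go and leave it standing there. Leave the two short shafts in the stand.

Things in the scene. Friction and masses are not known exactly. Their poses are not given: they have to be found in the camera images.
- long_shaft: The long shaft: plain steel rod, round, 10 mm diameter, 160 mm long, about 95 g. Origin: centre of its lower end; z up along the rod. Starts upright (leaning up to 4 degrees) in one of three 12 mm wells, 35 mm deep, 70 mm apart in a row in a brown wooden stand (60 x 210 x 45 mm high, fixed). Lower end 10 mm and top 170 mm above the bench; it lifts straight out.
- short_shaft_a: A short shaft, not wanted: same steel and 10 mm diameter, but only 90 mm long (top 100 mm above the bench). Stands in another well of the stand. Origin: centre of its lower end, z up along the rod.
- short_shaft_b: The other short shaft, not wanted: same as short_shaft_a, 90 mm long, in the remaining well.
- socket_floor (a point): Centre of the socket's inner floor, 65 mm above the bench, z up its axis. The socket is an upright grey tube, 57 mm deep, mouth 122 mm above the bench; bore 19 mm, the top 14 mm a funnel widening to 35 mm; wall 4 mm. It stands on a black switch block beside a row of breakers (84 mm high) in a white open tray (180 x 260 x 60 mm, fixed). The white trays at the far edge have no socket.

How it is judged:
On the way, in this order (a step that is already met when the one before it is completed fails the run):
1. the long shaft is held and lifted clear of the stand (its lower end above 60 mm) (height (world z) of long_shaft above 0.06 m and contact force between long_shaft and the fingers above 0.5 N), for 0.1 s.
2. still held, the shaft is down in the socket, its lower end within 15 mm of the socket's floor (z of long_shaft in the frame of socket_floor below 0.015 m and horizontal distance between long_shaft and socket_floor below 0.01 m and contact force between long_shaft and the fingers above 0.5 N), for 0.1 s.
At the end, for the whole second after the job is handed in: The long shaft stands in the socket, released and at rest: its lower end within 10 mm of the socket's floor and within 10 mm of its axis, leaning less than 15 degrees; both short shafts still stand in the stand (lower ends less than 30 mm above the bench) (z of long_shaft in the frame of socket_floor between -0.008 and 0.01 m and horizontal distance between long_shaft and socket_floor below 0.01 m and angle between long_shaft's own z axis and vertical below 0.26 rad and contact force between long_shaft and the fingers below 0.1 N and linear speed of long_shaft below 0.03 m/s and height (world z) of each of short_shaft_a, short_shaft_b below 0.03 m); the robot touches nothing.
It fails at once if a short shaft is pulled out of the stand (its lower end above 45 mm) (height (world z) of any of short_shaft_a, short_shaft_b above 0.045 m).
It also fails if it takes over 42 s, if anything falls off the work surface, if the arm or the gripper's body presses on something with over 40 N, if the wrist force passes 120 N, or if a joint passes its speed limit or range.

## Working session

There is one attempt and no reset: what is moved stays moved. The work goes in short steps, Python scripts to look and compute and a tool call to move; the robot and the scene stay as the last step left them, time stands still between calls to the robot, and variables do not carry over. Pictures are saved under pics/ and viewed, at most 10 in all, crops included, and the job is handed in when it is done.

Besides the shell and the picture viewer there is one more tool, called by a JSON object that holds its "name" and its "arguments". send_rows: Moves the arm, as the interface text tells. Its arguments: {"type":"object","properties":{"slide":{"type":"array","items":{"type":"array","items":{"type":"number"}}},"rot":{"type":"array","items":{"type":"array","items":{"type":"number"}}},"hand":{"type":"array","items":{"type":"number"}},"newtons":{"type":"number"}},"required":["slide","rot","hand"]}

```bash
mkdir -p pics; cat > h.py <<'E'
import numpy as np, cv2
from bench import manip
from scipy.spatial.transform import Rotation as R
def ray(f,uv):
    n=cv2.undistortPoints(np.array([[uv]],float),f["camera_matrix"],np.array(f["distortion"],float))[0,0]
    T=np.array(f["world_to_cam"]); Rm=T[:3,:3]; c=-Rm.T@T[:3,3]
    return c,Rm.T@np.array([n[0],n[1],1.])
def onplane(f,uv,z):
    c,d=ray(f,uv); return c+d*(z-c[2])/d[2]
def cross(r1,r2):
    (c1,d1),(c2,d2)=r1,r2
    s=np.linalg.lstsq(np.c_[d1,-d2],c2-c1,rcond=None)[0]
    a,b=c1+d1*s[0],c2+d2*s[1]; return (a+b)/2,np.linalg.norm(a-b)
def proj(f,P):
    T=np.array(f["world_to_cam"]); return cv2.projectPoints(np.array(P,float).reshape(-1,3),cv2.Rodrigues(T[:3,:3])[0],T[:3,3],np.array(f["camera_matrix"],float),np.array(f["distortion"],float))[0][:,0]
E
python3 - <<'E'
from h import *
s=manip.sense(); print(s["position"],s["eef_rot"],s["t"],s["grip_width"],manip.tips_ahead)
import pickle
fs={n:manip.grab_frame(n) for n in("side","top","wrist")}
pickle.dump(fs,open("f0.pkl","wb"))
for n,f in fs.items(): 
    cv2.imwrite(f"pics/0{n}.png",f["pixels"]); c,d=ray(f,(256,192)); print(n,c,d)
cv2.imwrite("pics/0both.png",cv2.resize(np.vstack([fs["side"]["pixels"],fs["top"]["pixels"]]),None,fx=.78,fy=.78))
E
```

```text
[ 0.14849686 -0.50314582  0.24161441] [-3.10774883e+00 -4.48820921e-01 -1.41249045e-05] 0.0 0.9990835328941127 0.011
side [ 0.35871041 -0.6144269   0.4776283 ] [ 0.25700839  0.76975    -0.58460431]
top [ 0.43186525 -0.07706303  0.7209353 ] [ 0.17991871 -0.02020001 -0.98380727]
wrist [ 0.22187738 -0.48222987  0.37322117] [-0.27849639 -0.09012067 -0.95627716]
```

View pics/0side.png

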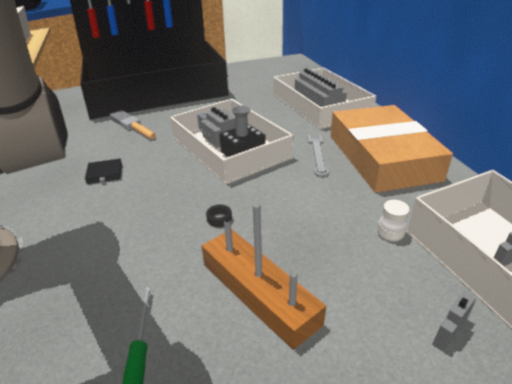

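View pics/0top.png

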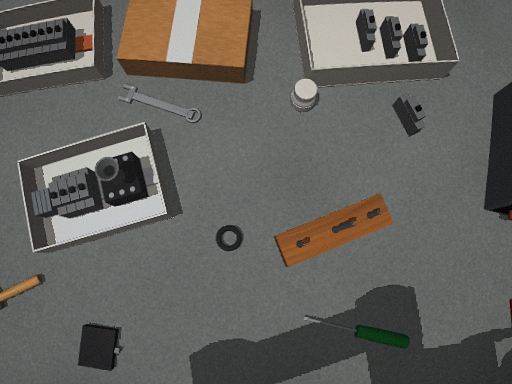

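The side view shows the long shaft in the middle well, with its top near (257,206), and the socket mouth near (241,108). The top view shows the shaft near (345,225) and the socket near (107,168). I'll zoom in on these to get exact pixels.

```bash
python3 - <<'E'
from h import *
import pickle
fs=pickle.load(open("f0.pkl","rb"))
def crop(n,u,v,w=66,h=50): return cv2.resize(fs[n]["pixels"][v-h//2:v+h//2,u-w//2:u+w//2],(396,300),interpolation=cv2.INTER_CUBIC)
im=np.vstack([np.hstack([crop("side",257,220),crop("side",241,125)]),np.hstack([crop("top",345,225),crop("top",107,168)])])
cv2.imwrite("pics/1.png",im)
E
```

```text
(no output)
```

View pics/1.png

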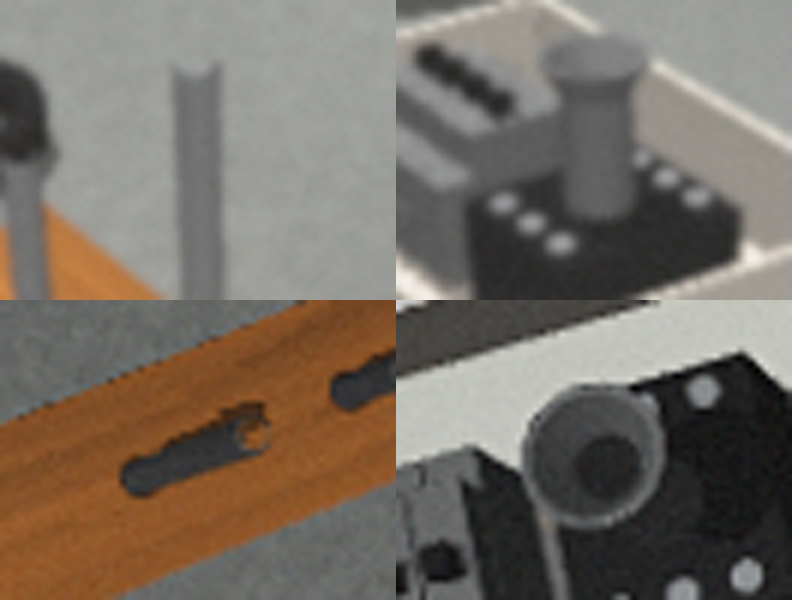

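The crops put the side-view shaft top at (256.8,206.3) and rim centre at (241.5,110.8). In the top view the rim centre is at (107,169), and the shaft ends are at (335,229) and (354,222).

```bash
python3 - <<'E'
from h import *
import pickle
fs=pickle.load(open("f0.pkl","rb")); S,T=fs["side"],fs["top"]
print("socket",onplane(S,(241.5,110.8),.122),onplane(T,(107,169),.122),cross(ray(S,(241.5,110.8)),ray(T,(107,169))))
for uv in((335.8,229),(354,222)):
  print("shaft top cand",onplane(T,uv,.17),cross(ray(S,(256.8,206.3)),ray(T,uv)), "stand top",onplane(T,uv,.045))
print("side top",onplane(S,(256.8,206.3),.17),"side base",onplane(S,(259,276),.045))
# wells from side: stand outline by colour
hsv=cv2.cvtColor(T["pixels"],cv2.COLOR_BGR2HSV); m=cv2.inRange(hsv,(5,100,60),(20,255,255)); m[:150]=0;m[:,:250]=0;m[290:]=0;m[:,420:]=0
c=max(cv2.findContours(m,0,2)[0],key=cv2.contourArea); b=cv2.boxPoints(cv2.minAreaRect(c)); print(b)
for p in b: print(onplane(T,p,.045))
print(proj(T,[[.432,-.077,.0]]))
# side shaft axis rows
g=S["pixels"].astype(int)
h2=cv2.cvtColor(S["pixels"],cv2.COLOR_BGR2HSV)
for r in (215,225,235,262,268):
  print(r,g[r,248:268].sum(1)//3, h2[r,248:268,1])
E
```

```text
socket [0.58471835 0.14208466 0.122     ] [0.58550082 0.15682948 0.122     ] (array([0.58885803, 0.15997251, 0.11351343]), np.float64(0.002346610281044))
shaft top cand [ 0.47518726 -0.20392875  0.17      ] (array([ 0.4851195 , -0.21108164,  0.14803651]), np.float64(0.016794589714641046)) stand top [ 0.48501645 -0.23271292  0.045     ]
shaft top cand [ 0.4847853  -0.23165648  0.17      ] (array([ 0.48583745, -0.23305359,  0.16557597]), np.float64(0.0012770194158305138)) stand top [ 0.49679217 -0.26673171  0.045     ]
side top [ 0.48468297 -0.23847238  0.17      ] side base [ 0.48396752 -0.24050506  0.045     ]
[[273.19452 235.81306]
 [380.89844 192.1493 ]
 [393.63995 223.57841]
 [285.93604 267.2422 ]]
[ 0.47552426 -0.11971997  0.045     ]
[ 0.55050728 -0.32093193  0.045     ]
[ 0.49194844 -0.34039159  0.045     ]
[ 0.41960153 -0.14060565  0.045     ]
[[249.72535774 260.96780125]]
215 [154 158 156 157 148 121 110 113 115 116 111 112 121 144 157 156 156 156
 157 157] [ 5  6  8  6  7  4  2  4  2  2  7  7  4  5 10  6  8  6  6  6]
225 [157 159 159 162 155 134 116 112 114 115 112 108 117 143 153 155 154 155
 154 154] [ 5  8  8  8  8  8  2  2  4  2  0  0  6  7  7  5 10  6  7  7]
235 [156 158 155 157 153 141 119 112 113 115 115 111 115 133 152 154 157 157
 156 156] [ 8 11 10 10  7  7  4  7  7  2  0  5  2  6  8  7 11  6  8  6]
262 [136 132 128 127 126 125 122 113 115 118 119 116 111 112 122 124 126 122
 123 123] [171 170 168 169 173 166 134  66  15   0   2   4  20  81 147 170 169 171
 168 167]
268 [136 137 134 135 136 136 133 119 112 115 117 116 111 109 122 122 123 121
 120 122] [173 172 173 172 172 172 156  90  22   7   9   4   7  63 142 169 167 169
 171 171]
```

The long shaft's top is at about (0.485, -0.232), with almost no lean, and the socket is at about (0.586, 0.157). I'll start with moving above the shaft at the present height.

{"name": "send_rows", "arguments": {"slide": [[1.3,-0.55,0],[2.6,-1.1,0],[4,-1.65,0],[5.3,-2.2,0],[6.6,-2.75,0]], "rot": [[0,0,0],[0,0,0],[0,0,0],[0,0,0],[0,0,0]], "hand": [1,1,1,1,1], "newtons": 60}}

```text
t: 0.65
position: [0.3161, -0.3671, 0.2422]
eef_rot: [-3.109, -0.449, 0.0]
contact_force: [0.3, -0.1, 0.2]
grip_width: 1.005
finger_force: 0.0
```

{"name": "send_rows", "arguments": {"slide": [[1.3,-0.55,0],[2.6,-1.1,0],[4,-1.65,0],[5.3,-2.2,0],[6.2,-2.75,0]], "rot": [[0,0,0],[0,0,0],[0,0,0],[0,0,0],[0,0,0]], "hand": [1,1,1,1,1]}}

```text
t: 1.15
position: [0.4719, -0.2349, 0.242]
eef_rot: [-3.109, -0.451, -0.0]
contact_force: [0.4, -1.2, 0.4]
grip_width: 1.002
finger_force: 0.0
```

{"name": "send_rows", "arguments": {"slide": [[0,0,0],[0,0,0]], "rot": [[0,0,0],[0,0,0]], "hand": [1,1]}}

```text
t: 1.35
position: [0.4701, -0.2363, 0.2419]
eef_rot: [-3.109, -0.452, 0.001]
contact_force: [0.9, -0.2, 0.4]
grip_width: 1.003
finger_force: 0.0
```

```bash
cat > st.py <<'E'
from h import *
import sys
def to(P,yaw=None):
    s=manip.sense(); Rm=R.from_rotvec(s["eef_rot"]).as_matrix(); p=np.array(s["position"])
    print("t",round(s["t"],2),"pos",p.round(4),"rv",np.round(s["eef_rot"],3),"tool y",Rm[:,1].round(3),"tool z",Rm[:,2].round(3),"F",np.round(s["contact_force"],1),"w",round(s["grip_width"],3),"ff",s["finger_force"])
    print("slide",(Rm.T@(np.array(P)-p)/.03).round(2)); return Rm
E
python3 - <<'E'
from st import *
to((.4848,-.232,.132))
f=manip.grab_frame("wrist"); print(proj(f,[[.4848,-.232,.17],[.4848,-.232,.045]])); cv2.imwrite("pics/2.png",f["pixels"])
import pickle; pickle.dump(f,open("f2.pkl","wb"))
E
```

```text
t 1.35 pos [ 0.4701 -0.2363  0.2419] rv [-3.109e+00 -4.520e-01  1.000e-03] tool y [ 0.285 -0.959 -0.   ] tool z [-0.001  0.    -1.   ] F [ 0.9 -0.2  0.4] w 1.003 ff 0.0
slide [0.51 0.   3.66]
[[253.19279502 190.49821443]
 [253.34714327 161.71856724]]
```

View pics/2.png

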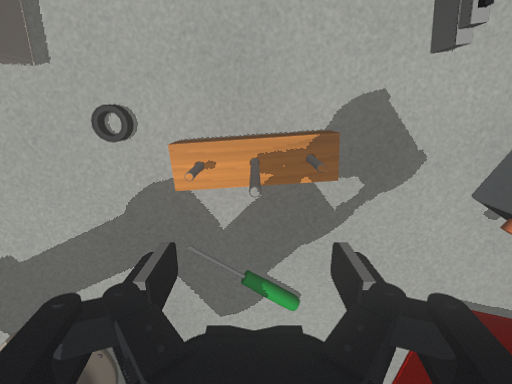

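The wrist view shows the long shaft from its top at (255,192) to its base at (255,160), within 2 px of the prediction. I'll centre on it, descend and grip.

{"name": "send_rows", "arguments": {"slide": [[0.5,0,0.5],[0.5,0,1.3],[0.5,0,2.1],[0.5,0,2.9],[0.5,0,3.65]], "rot": [[0,0,0],[0,0,0],[0,0,0],[0,0,0],[0,0,0]], "hand": [1,1,1,1,1]}}

```text
t: 1.9
position: [0.4834, -0.2338, 0.1319]
eef_rot: [3.11, 0.446, -0.001]
contact_force: [-0.9, 0.0, 0.6]
grip_width: 1.002
finger_force: 0.0
```

{"name": "send_rows", "arguments": {"slide": [[0,0,0],[0,0,0],[0,0,0],[0,0,0],[0,0,0]], "rot": [[0,0,0],[0,0,0],[0,0,0],[0,0,0],[0,0,0]], "hand": [0.8,0.6,0.4,0.2,0]}}

```text
t: 2.4
position: [0.4849, -0.2328, 0.1338]
eef_rot: [3.108, 0.449, 0.002]
contact_force: [-0.3, -0.7, 1.0]
grip_width: 0.145
finger_force: 0.0
```

{"name": "send_rows", "arguments": {"slide": [[0,0,0],[0,0,0],[0,0,0],[0,0,0],[0,0,0]], "rot": [[0,0,0],[0,0,0],[0,0,0],[0,0,0],[0,0,0]], "hand": [0,0,0,0,0]}}

```text
t: 2.9
position: [0.485, -0.2326, 0.1337]
eef_rot: [3.108, 0.449, 0.002]
contact_force: [0.3, 0.4, 6.0]
grip_width: 0.101
finger_force: 58.4
```

Gripped with 58 N. Next I'll lift straight up.

{"name": "send_rows", "arguments": {"slide": [[0,0,-0.4],[0,0,-1],[0,0,-1.7],[0,0,-2.4],[0,0,-3.1]], "rot": [[0,0,0],[0,0,0],[0,0,0],[0,0,0],[0,0,0]], "hand": [0,0,0,0,0]}}

```text
t: 3.4
position: [0.4844, -0.2322, 0.2271]
eef_rot: [-3.109, -0.449, 0.0]
contact_force: [0.2, 0.4, -1.4]
grip_width: 0.097
finger_force: 58.5
```

{"name": "send_rows", "arguments": {"slide": [[0,0,-0.7],[0,0,-1.4],[0,0,-2],[0,0,-2],[0,0,-2]], "rot": [[0,0,0],[0,0,0],[0,0,0],[0,0,0],[0,0,0]], "hand": [0,0,0,0,0]}}

```text
t: 3.9
position: [0.4843, -0.2323, 0.2856]
eef_rot: [-3.109, -0.449, 0.0]
contact_force: [0.5, -0.2, -1.5]
grip_width: 0.1
finger_force: 58.5
```

```bash
python3 - <<'E'
from st import *
to((.5855,.157,.29))
E
```

```text
t 3.9 pos [ 0.4843 -0.2323  0.2856] rv [-3.109 -0.449  0.   ] tool y [ 0.283 -0.959 -0.   ] tool z [-0. -0. -1.] F [ 0.5 -0.2 -1.5] w 0.1 ff 58.517903324682266
slide [  6.91 -11.49  -0.15]
```

{"name": "send_rows", "arguments": {"slide": [[0.5,-0.8,0],[1.2,-2,0],[1.9,-3.2,0],[2.7,-4.5,0],[3.5,-5.8,0]], "rot": [[0,0,0],[0,0,0],[0,0,0],[0,0,0],[0,0,0]], "hand": [0,0,0,0,0]}}

```text
t: 4.4
position: [0.5356, -0.0341, 0.2843]
eef_rot: [-3.109, -0.448, 0.004]
contact_force: [1.2, -0.4, -0.8]
grip_width: 0.098
finger_force: 58.6
```

{"name": "send_rows", "arguments": {"slide": [[0.8,-1.3,0],[1.6,-2.6,0],[2.3,-3.9,0],[3,-5,0],[3.4,-5.7,0]], "rot": [[0,0,0],[0,0,0],[0,0,0],[0,0,0],[0,0,0]], "hand": [0,0,0,0,0]}}

```text
t: 4.9
position: [0.5851, 0.1599, 0.2837]
eef_rot: [-3.108, -0.452, 0.005]
contact_force: [0.5, -0.5, -0.1]
grip_width: 0.099
finger_force: 58.6
```

{"name": "send_rows", "arguments": {"slide": [[0,0,0],[0,0,0],[0,0,0]], "rot": [[0,0,0],[0,0,0],[0,0,0]], "hand": [0,0,0]}}

```text
t: 5.2
position: [0.5852, 0.156, 0.285]
eef_rot: [3.109, 0.447, -0.003]
contact_force: [-0.4, -0.9, -1.0]
grip_width: 0.102
finger_force: 58.6
```

```bash
python3 - <<'E'
from st import *
Rm=to((.5855,.157,.29)); p=np.array(manip.sense()["position"])
import pickle
fs={n:manip.grab_frame(n) for n in("side","wrist")}; pickle.dump(fs,open("f3.pkl","wb"))
e=p-[0,0,.122]
for n,f in fs.items(): print(n,"shaft end/top",proj(f,[e,e+[0,0,.16]]),"mouth",proj(f,[[.5855,.157,.122]]))
cr=lambda f,u,v:cv2.resize(f["pixels"][v:v+150,u:u+120],(400,500),interpolation=cv2.INTER_CUBIC)
u,v=proj(fs["side"],[e])[0].astype(int); a=(max(u-60,0),max(v-70,0))
w,x=proj(fs["wrist"],[e])[0].astype(int); b=(w-60,min(max(x-75,0),234))
print(a,b); cv2.imwrite("pics/3.png",np.hstack([cr(fs["side"],*a),cr(fs["wrist"],*b)]))
E
```

```text
t 5.2 pos [0.5852 0.156  0.285 ] rv [ 3.109e+00  4.470e-01 -3.000e-03] tool y [ 0.282 -0.959  0.   ] tool z [-0.002 -0.001 -1.   ] F [-0.4 -0.9 -1. ] w 0.102 ff 58.63315794209484
slide [ 0.02 -0.03 -0.17]
side shaft end/top [[238.79978003  90.17864001]
 [234.90570365  10.96244338]] mouth [[239.72330978 108.07118094]]
wrist shaft end/top [[252.93482387 190.63152134]
 [252.21557989 299.54240873]] mouth [[252.21277968 179.7950579 ]]
(np.int64(178), np.int64(20)) (np.int64(192), np.int64(115))
```

View pics/3.png

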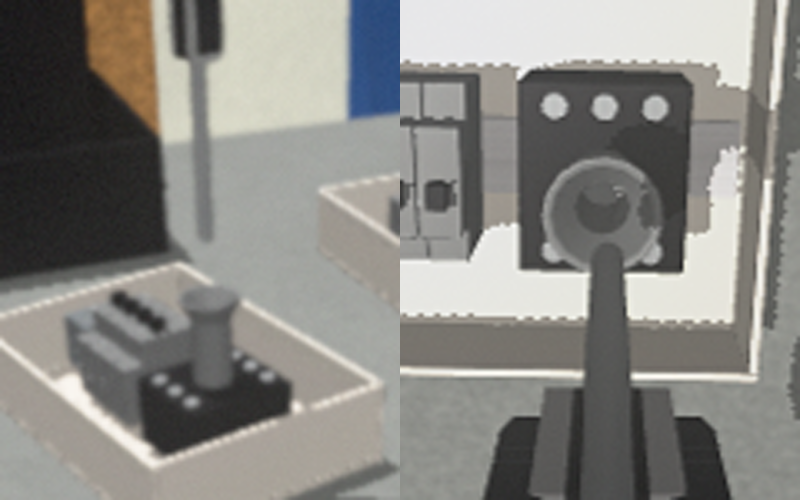

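The wrist view shows the rim centre at (253.5,179) and the shaft end at (254,191.5). The side view has the end at (239.5,92) and the mouth at (241,109.4). They line up to about 1 mm, so I'll lower in stages and watch the force.

{"name": "send_rows", "arguments": {"slide": [[0.03,0,0.5],[0.03,0,1],[0.03,0,1.5],[0.03,0,1.8],[0.03,0,2.1]], "rot": [[0,0,0],[0,0,0],[0,0,0],[0,0,0],[0,0,0]], "hand": [0,0,0,0,0]}}

```text
t: 5.8
position: [0.5865, 0.1566, 0.2225]
eef_rot: [3.109, 0.447, 0.0]
contact_force: [-0.2, 0.4, -0.7]
grip_width: 0.101
finger_force: 58.6
```

{"name": "send_rows", "arguments": {"slide": [[0,0,0.2],[0,0,0.4],[0,0,0.6],[0,0,0.8],[0,0,0.9]], "rot": [[0,0,0],[0,0,0],[0,0,0],[0,0,0],[0,0,0]], "hand": [0,0,0,0,0]}}

```text
t: 6.3
position: [0.5862, 0.1573, 0.1951]
eef_rot: [3.109, 0.449, -0.001]
contact_force: [-0.3, 0.3, -0.8]
grip_width: 0.097
finger_force: 58.6
```

No contact so far, with the end about 6 mm above the floor. I'll creep down the rest.

{"name": "send_rows", "arguments": {"slide": [[0,0,0.05],[0,0,0.1],[0,0,0.13],[0,0,0.15],[0,0,0.15]], "rot": [[0,0,0],[0,0,0],[0,0,0],[0,0,0],[0,0,0]], "hand": [0,0,0,0,0]}}

```text
t: 6.8
position: [0.5864, 0.1573, 0.1913]
eef_rot: [3.109, 0.449, 0.0]
contact_force: [0.7, -0.6, -1.3]
grip_width: 0.1
finger_force: 58.6
```

{"name": "send_rows", "arguments": {"slide": [[0,0,0.02],[0,0,0.04],[0,0,0.04]], "rot": [[0,0,0],[0,0,0],[0,0,0]], "hand": [0,0,0]}}

```text
t: 7.1
position: [0.5864, 0.1573, 0.19]
eef_rot: [3.109, 0.449, -0.0]
contact_force: [0.1, 0.8, -0.9]
grip_width: 0.102
finger_force: 58.6
```

{"name": "send_rows", "arguments": {"slide": [[0,0,0.02],[0,0,0.04],[0,0,0.05],[0,0,0.05]], "rot": [[0,0,0],[0,0,0],[0,0,0],[0,0,0]], "hand": [0,0,0,0]}}

```text
t: 7.5
position: [0.5865, 0.1573, 0.1888]
eef_rot: [3.109, 0.449, 0.001]
contact_force: [-0.1, -0.0, 1.3]
grip_width: 0.101
finger_force: 58.8
```

{"name": "send_rows", "arguments": {"slide": [[0,0,0.02],[0,0,0.03],[0,0,0.03]], "rot": [[0,0,0],[0,0,0],[0,0,0]], "hand": [0,0,0]}}

```text
t: 7.8
position: [0.5867, 0.1574, 0.1887]
eef_rot: [3.109, 0.449, 0.003]
contact_force: [-0.6, 0.4, 6.4]
grip_width: 0.1
finger_force: 59.5
```

The shaft touched the floor at the predicted height, with 6 N upward. I'll open the gripper and back straight up.

{"name": "send_rows", "arguments": {"slide": [[0,0,0],[0,0,0],[0,0,0],[0,0,0],[0,0,0]], "rot": [[0,0,0],[0,0,0],[0,0,0],[0,0,0],[0,0,0]], "hand": [0.2,0.4,0.6,0.8,1]}}

```text
t: 8.3
position: [0.5863, 0.1573, 0.1875]
eef_rot: [3.109, 0.449, -0.001]
contact_force: [0.4, -0.3, 0.8]
grip_width: 0.868
finger_force: 0.0
```

{"name": "send_rows", "arguments": {"slide": [[0,0,0],[0,0,0],[0,0,0],[0,0,0],[0,0,0]], "rot": [[0,0,0],[0,0,0],[0,0,0],[0,0,0],[0,0,0]], "hand": [1,1,1,1,1]}}

```text
t: 8.8
position: [0.5864, 0.1573, 0.1877]
eef_rot: [3.109, 0.449, -0.0]
contact_force: [0.0, -0.3, -0.1]
grip_width: 0.998
finger_force: 0.0
```

```bash
python3 - <<'E'
from st import *
to((.5865,.157,.29))
a=manip.grab_frame("side"); b=manip.grab_frame("wrist")
cv2.imwrite("pics/4.png",np.hstack([cv2.resize(a["pixels"][40:190,180:300],(400,500)),cv2.resize(b["pixels"],(400,300))[:,:].repeat(1,0) if 0 else cv2.copyMakeBorder(cv2.resize(b["pixels"],(400,300)),100,100,0,0,0)]))
E
```

```text
t 8.8 pos [0.5864 0.1573 0.1877] rv [ 3.109  0.449 -0.   ] tool y [ 0.283 -0.959  0.   ] tool z [-0. -0. -1.] F [ 0.  -0.3 -0.1] w 0.998 ff 0.0
slide [ 0.    0.01 -3.41]
```

View pics/4.png

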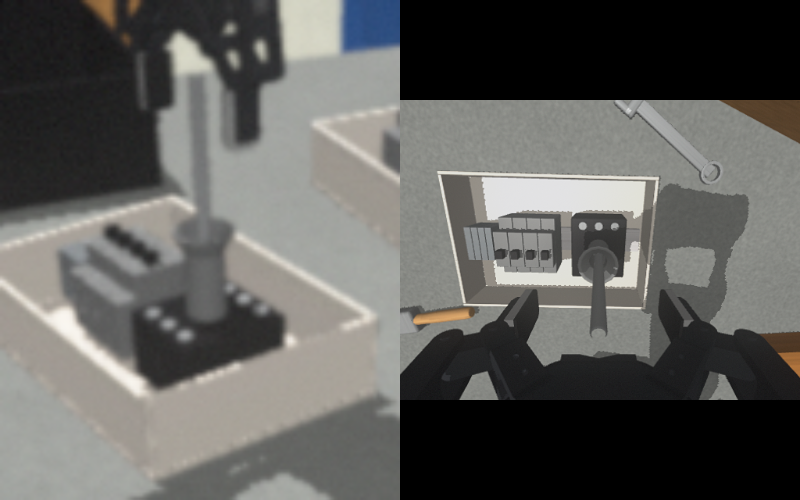

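The shaft stands nearly upright in the socket. In the side crop its axis runs from about (197,75) to the mouth at (204,235), and it is clear of both fingers. I'll retract upward.

{"name": "send_rows", "arguments": {"slide": [[0,0,-0.4],[0,0,-1],[0,0,-1.7],[0,0,-2.4],[0,0,-3]], "rot": [[0,0,0],[0,0,0],[0,0,0],[0,0,0],[0,0,0]], "hand": [1,1,1,1,1]}}

```text
t: 9.4
position: [0.5866, 0.1573, 0.28]
eef_rot: [3.109, 0.449, 0.003]
contact_force: [-0.0, 0.6, 0.1]
grip_width: 0.998
finger_force: 0.0
```

{"name": "send_rows", "arguments": {"slide": [[0,0,-0.5],[0,0,-0.8],[0,0,-0.8],[0,0,-0.8],[0,0,-0.8]], "rot": [[0,0,0],[0,0,0],[0,0,0],[0,0,0],[0,0,0]], "hand": [1,1,1,1,1]}}

```text
t: 9.9
position: [0.586, 0.1572, 0.3007]
eef_rot: [3.109, 0.449, -0.003]
contact_force: [-0.1, 0.6, 0.1]
grip_width: 1.002
finger_force: 0.0
```

```bash
python3 - <<'E'
from st import *
to((.5865,.157,.29))
cv2.imwrite("pics/5.png",manip.grab_frame("side")["pixels"])
E
```

```text
t 9.9 pos [0.586  0.1572 0.3007] rv [ 3.109e+00  4.490e-01 -3.000e-03] tool y [ 0.283 -0.959 -0.   ] tool z [-0.002 -0.    -1.   ] F [-0.1  0.6  0.1] w 1.002 ff 0.0
slide [0.01 0.01 0.36]
```

View pics/5.png

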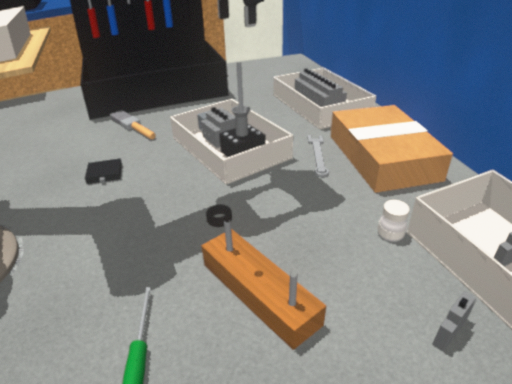

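The long shaft stands in the socket, from (238,62) to (241,108). Both short shafts are still in the stand at (228,236) and (293,288), and the gripper is clear.

```bash
python3 -c "
from bench import manip
print(manip.job_done())"
```

```text
the job is handed in; nothing more can be done
None
```

The long shaft was pushed to the bottom of the socket, released and left standing nearly upright; both short shafts are still in the stand, and the job was handed in at about 10 s of the 42 s limit (the verdict wasn't shown).

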